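# Zero the kiln gauge's peak pointer

### The job

Before the next firing, turn the red knob of the kiln gauge anticlockwise (seen from above) until its red peak pointer is fully back against the brass zero stop, then let go. Leave the blue pointer of the drying-cabinet gauge where it is, and do not disturb the small unfired cup.

Things in the scene. Friction and masses are not known exactly. Their poses are not given: they have to be found in the camera images.
- kiln_peak (a joint): Red knob with its flat red pointer (end 69 mm from the axis) on the kiln gauge, in rad: 0 = against the zero stop, a hard stop marked by a 16 x 8 mm brass block at the anticlockwise end of the black ticks; grows clockwise seen from above, to 1.75. Starts between 0.75 and 1.35. No spring: it stays where left; turning takes about 0.05 N m.
- kiln_grip (a point): Grip point on the red knob's vertical axis, 91 mm above the table; turns with the knob: x along the bar to the pointer's end, z up. The bar is 42 mm long, 14 thick, 32 high, its top 98 mm above the table, on a disc 44 mm across whose top is at 68 mm; all else on the gauge is lower.
- dryer_tip (a point): End of the blue pointer of the drying-cabinet gauge, 66 mm from its knob's axis, 64 mm above the table; not to be turned. Both gauges are alike but for colour: a grey box 160 x 160 mm, fixed to the table, top 56 mm up, with a round white dial; one stands left, one right, each turned up to 0.8 rad.
- cup: Small unfired off-white clay cup, 72 mm across the rim and 55 mm high, loose, standing on the table beyond the gauges; origin at the centre of its underside, z up.
There are look-alikes about, which are no part of the job. What is shaped like the part that bears kiln_peak but green is not meant. Leave any purple look-alike of the cup alone.

How it is judged:
At the end, for the whole second after the job is handed in: The red pointer rests within 10 degrees (0.175 rad) of its zero stop, the blue pointer's end is within 15 mm of where it began, and the cup stands upright within 20 mm of where it began (value of joint kiln_peak below 0.175 rad and velocity of joint kiln_peak between -0.05 and 0.05 rad/s and distance of dryer_tip from where it was at the start of the episode below 0.015 m and distance of cup from where it was at the start of the episode below 0.02 m and angle between cup's own z axis and vertical below 0.2 rad); the robot touches nothing.
It fails at once if the blue pointer is turned (its end moves over 15 mm) (distance of dryer_tip from where it was at the start of the episode above 0.015 m).
It fails at once if the unfired cup is shoved over 20 mm or tipped (distance of cup from where it was at the start of the episode above 0.02 m or angle between cup's own z axis and vertical above 0.2 rad).
It also fails if it takes over 32 s, if anything falls off the work surface, if the arm or the gripper's body presses on something with over 40 N, if the wrist force passes 120 N, or if a joint passes its speed limit or range.

### The arm

A 6-joint arm with a two-finger parallel gripper is mounted at the origin on the work surface. World frame = base frame: x ahead of the robot, y to its left, z up, the work surface at z = 0. Lengths are in m, angles in rad, forces in N, time in s.
With the tool pointing down it reaches from about 0.25 to 0.775 m from the base axis. Payload 4 kg.
Tool frame: the origin (TCP) lies at the very end of the fingers, on their centre line; the grasp point (between the pads) lies 19 mm behind it; z points along the fingers, y is the line along which they close (so a half turn about z gives the same grasp; the last joint's range is limited). The gripper opens to 94 mm and grips with 3 to 60 N. Pads are 16 mm wide; open, the fingers measure 119 mm over their backs; the gripper's body (75 mm by 177 mm) begins 78 mm behind the grasp point.
Start: joints at [1.235, 0.087, 1.371, -0, 1.684, -0.103], TCP at [0.127, 0.535, 0.206] pointing down, gripper open.
Joint ranges: [-3.1, 3.1], [-0.76, 2.03], [0.27, 2.55], [-1.08, 4.22], [0.17, 2.65], [-2.57, 2.57]. Speed limits (rad/s): [2.79, 2.79, 3.14, 3.14, 3.14, 3.14].

### API

Orientations are given as [roll, pitch, yaw] about the fixed x, y, z axes, in that order (R = Rz(yaw) Ry(pitch) Rx(roll)).
In Python, from bench import robot, vision gives the robot as it stands.
- The arm moves only by the shell command python3 -m crank 'ROWS'. ROWS is JSON, a list of rows, each a list of 3 entries, a list of its own where there are three numbers: the closure, from 0 (fully open) to 1 (shut), then the shift along the tool's x, y, z in m, then the turn, a rotation vector about the tool's x, y, z in degrees. A call has 1 to 8 rows; each row shifts and turns the commanded pose from where the row before left it, along the tool's axes as they then stand; what a row does not reach is not made up. A row lasts 1/10 s, in which the tool goes at most 50 mm and 8.59 degrees, less where a joint would pass 70% of its speed; a pose out of reach is approached as far as the arm can. A call with a gripper value outside its range is refused whole. The fingers move at their own pace and stop on an object; the grip force is fixed at half the most. Time passes only in rows, so rows that do not move let the fingers close. It gives the time, the measured TCP pose, the force, the opening and the grip force at its end, in the units of the state.
- robot.get_obs(): the state, without advancing time (a new reading comes with each control period).
- vision.snapshot(name): name is "scene" or "side" or "wrist"; returns a dict with "color" (384x512x3 uint8, red, green, blue), "z_map" (384x512 float32, m along the optical axis (not along the pixel's ray), 0 where there is no reading), "fx", "fy", "cx", "cy" (pixels), "R" (3x3) and "t" (3): a world point X has camera coordinates R X + t. Camera axes: x right, y down, z forward; pixel columns grow to the right and rows downward; lengths in m; the calibration is good to about 2 mm. A picture is of the moment at which its call begins.
- robot.close_job(): hands the job in; it is judged then, once.
The state is a dict: "time": time; "joint_positions": joint angles; "qvel": joint speeds; "joint_torque": joint torques, N m; "tool_pos": TCP position; "ee_rot": TCP orientation; "wrist_force": force on the tool from outside, world axes, zero at the start; "wrist_torque": the same for the moment, N m; "width": finger opening in m; "finger_force": force on a finger pad.
Only numpy, scipy, OpenCV 4.12 (cv2) and the standard library are available. Lean on these libraries where they do the work, as an engineer would, in place of code of your own. Each camera call takes 0.05 s, during which the arm holds its last target. There are 200 camera calls.

## Working session

There is one attempt and no reset: what is moved stays moved. The work goes in short steps, Python scripts to look and compute and a shell command to move; the robot and the scene stay as the last step left them, time stands still between calls to the robot, and variables do not carry over. Pictures are saved under pics/ and viewed, at most 10 in all, crops included, and the job is handed in when it is done.

```bash
mkdir -p pics; cat > h.py <<'E'
import numpy as np,cv2
from bench import robot,vision
def snap(n,f):
    s=vision.snapshot(n); cv2.imwrite(f'pics/{f}.png',s['color'][:,:,::-1]); np.savez(f'{f}.npz',**s); return s
def world(s,u,v,z=None):
    R,t=np.array(s['R']),np.array(s['t'])
    d=np.array([(u-s['cx'])/s['fx'],(v-s['cy'])/s['fy'],1.])
    if z is None: k=float(s['z_map'][int(v),int(u)])
    else:
        c=-R.T@t; k=(z-c[2])/(R.T@d)[2]
    return R.T@(d*k-t)
E
python3 - <<'E'
from h import *
snap('scene','scene1');snap('side','side1')
a=cv2.imread('pics/scene1.png');b=cv2.imread('pics/side1.png')
cv2.imwrite('pics/both.png',cv2.resize(np.hstack([a,b]),(800,300)))
o=robot.get_obs();print(o['tool_pos'],o['ee_rot'],o['time'])
E
```

```text
[0.12673008 0.53470807 0.20441402] [-3.13962970e+00 -1.87763788e-04  2.90880708e+00] 0.1
```

View pics/scene1.png

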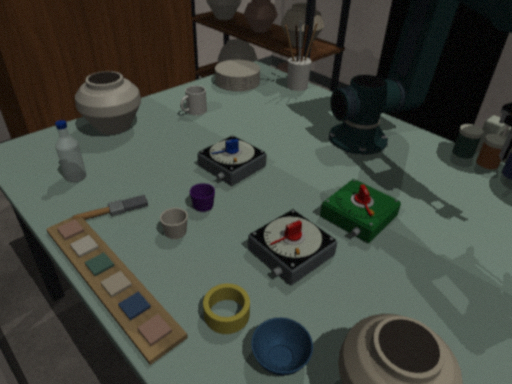

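```bash
python3 - <<'E'
from h import *
s=dict(np.load('scene1.npz'))
def proj(X): 
    c=s['R']@np.array(X)+s['t'];return (s['fx']*c[0]/c[2]+s['cx'],s['fy']*c[1]/c[2]+s['cy'])
print(proj([0,0,0]),proj([.127,.535,.2]),proj([.5,0,0]),proj([0,.5,0]))
for n,u,v in [('redknob',293,228),('ptr',274,242),('blue',232,143),('cup',174,222),('purple',202,197),('green',364,192),('brass',296,251)]: print(n,world(s,u,v).round(3))
a=s['color'][:,:,::-1][195:290,235:350];b=s['color'][:,:,::-1][125:245,150:275]
a=cv2.resize(a,(390,400),interpolation=2);b=cv2.resize(b,(400,400),interpolation=2)
cv2.imwrite('pics/crop1.png',np.hstack([a,b]))
E
```

```text
(np.float64(356.753245282999), np.float64(138.69162853101548)) (np.float64(519.7181733115103), np.float64(170.83758847675344)) (np.float64(256.5994237813978), np.float64(195.1071552905119)) (np.float64(496.16988613970204), np.float64(204.9198066071735))
redknob [0.603 0.232 0.092]
ptr [0.652 0.219 0.067]
blue [ 0.459 -0.159  0.091]
cup [ 0.759 -0.051  0.013]
purple [ 0.669 -0.041  0.057]
green [0.363 0.266 0.097]
brass [0.634 0.273 0.066]
```

View pics/crop1.png

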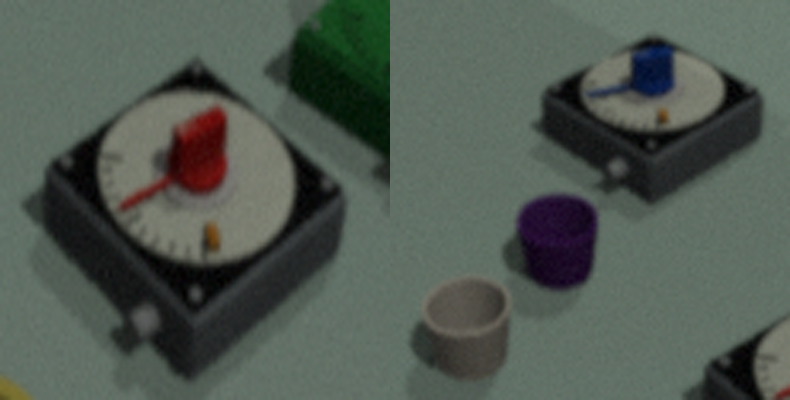

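View pics/side1.png

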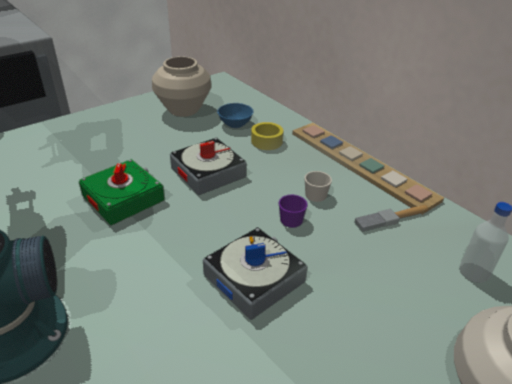

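```bash
python3 - <<'E'
from h import *
for n in ['scene1','side1']:
    s=dict(np.load(n+'.npz'));c=s['color'].astype(int)
    m=(c[...,0]>90)&(c[...,0]>2.2*c[...,1])&(c[...,0]>2.2*c[...,2])
    P=np.array([world(s,u,v) for v,u in zip(*np.nonzero(m))])
    P=P[(np.hypot(P[:,0]-.6,P[:,1]-.23)<.1)&(P[:,2]>.055)&(P[:,2]<.11)]
    top=P[P[:,2]>.094]; bar=P[P[:,2]>.075]; ptr=P[(P[:,2]<.07)]
    print(n,len(P),len(top),len(bar),len(ptr),bar.mean(0).round(4),top.mean(0).round(4) if len(top) else 0)
    t=top if len(top)>8 else bar
    print(' topbox',cv2.minAreaRect((t[:,:2]*1000).astype(np.float32)))
    d=np.hypot(*(P[:,:2]-bar.mean(0)[:2]).T);far=P[d>.045]
    print(' far',far.mean(0).round(4) if len(far) else 0, P[d.argmax()].round(4))
    m2=(c[...,0]>100)&(c[...,0]>1.3*c[...,1])&(c[...,1]>1.4*c[...,2])
    B=np.array([world(s,u,v) for v,u in zip(*np.nonzero(m2))])
    B=B[(np.hypot(B[:,0]-.6,B[:,1]-.23)<.08)]
    print(' brass',len(B),B.mean(0).round(4) if len(B) else 0)
E
```

```text
scene1 89 43 44 31 [0.597  0.2301 0.099 ] [0.5968 0.2301 0.0991]
 topbox ((598.44091796875, 229.51991271972656), (8.199146270751953, 36.82692337036133), 83.77790069580078)
 far [0.6496 0.2178 0.0653] [0.6559 0.2162 0.0645]
 brass 8 [0.6206 0.2621 0.075 ]
side1 140 42 76 56 [0.5912 0.2198 0.0923] [0.5937 0.2206 0.0971]
 topbox ((594.6532592773438, 222.1050567626953), (14.967927932739258, 37.52703094482422), 81.6221923828125)
 far [0.6569 0.2102 0.0663] [0.6569 0.2102 0.0663]
 brass 7 [0.59   0.2213 0.0986]
```

Candidates: red knob on the grey gauge at scene (293,230), red knob on the green box at (364,195) and blue knob at (232,145). I choose (293,230), because the crop shows a grey box, white dial and red pointer whose tip is at scene (271,244), with the brass stop at (297,251). The real cup is at (174,222) and the purple one at (202,197). Neither is near the knob.

```bash
python3 -m crank '[[0,[-0.038,-0.014,0],[0,0,0]],[0,[-0.038,-0.014,0],[0,0,0]],[0,[-0.038,-0.014,0],[0,0,0]],[0,[-0.038,-0.014,0],[0,0,0]],[0,[-0.038,-0.014,0],[0,0,0]],[0,[-0.038,-0.014,0],[0,0,0]],[0,[-0.038,-0.014,0],[0,0,0]],[0,[-0.038,-0.014,0],[0,0,0]]]'
python3 -m crank '[[0,[-0.038,-0.014,0],[0,0,0]],[0,[-0.038,-0.014,0],[0,0,0]],[0,[-0.038,-0.014,0],[0,0,0]],[0,[-0.038,-0.014,0],[0,0,0]],[0,[-0.038,-0.014,0],[0,0,0]],[0,[-0.030,-0.012,0],[0,0,-5]],[0,[0,0,0],[0,0,0]],[0,[0,0,0],[0,0,0]]]'
python3 - <<'E'
from h import *
s=snap('wrist','w1')
print(robot.get_obs()['joint_positions'])
E
```

```text
time: 0.9
tool_pos: [0.3978, 0.3548, 0.205]
ee_rot: [-3.141, -0.001, 2.909]
wrist_force: [0.0, 0.2, 0.2]
width: 0.0942
finger_force: 0.0
time: 1.7
tool_pos: [0.5919, 0.2251, 0.2043]
ee_rot: [-3.141, -0.002, 2.994]
wrist_force: [-0.6, 0.9, -1.3]
width: 0.094
finger_force: 0.0
[ 2.74812740e-01  2.75165866e-01  1.15416904e+00  7.20797751e-04
  1.71379336e+00 -1.14974541e+00]
```

View pics/w1.png

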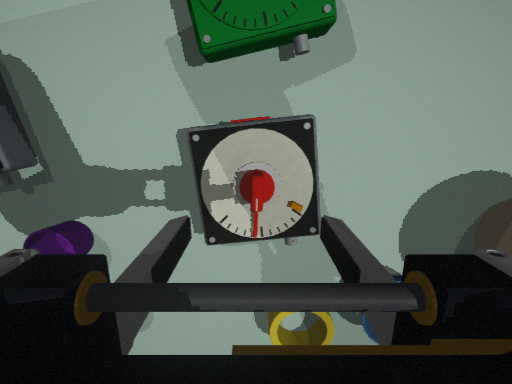

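The wrist view shows the knob disc at (257,187), the pointer end at (255,236), brass at (297,207) and the white dial centred at about (257,183). The choice is confirmed.

```bash
python3 - <<'E'
from h import *
s=dict(np.load('w1.npz'));c=s['color'].astype(int)
m=(c[...,0]>90)&(c[...,0]>2.2*c[...,1])&(c[...,0]>2.2*c[...,2]); m[:150]=0;m[250:]=0
v,u=np.nonzero(m);print(u.min(),u.max(),v.min(),v.max())
for n,u,v,z in [('disc',257,187,.068),('discz',(u.min()+u.max())/2,187,.068),('tip',255,236,.064),('brass',297,207.5,.062),('dial',257,183,.056)]: print(n,world(s,u,v,z).round(4))
C=world(s,257,187,.068);
for a,b in [((257,187),(255,236)),((257,187),(297,207.5))]:
    d=world(s,*b,.064)-C; print(np.degrees(np.arctan2(d[1],d[0])),np.hypot(*d[:2]))
for q in [(202,187),(313,187),(257,129),(257,239)]: print(world(s,*q,.056).round(4))
E
```

```text
250 274 170 238
disc [0.5952 0.2261 0.068 ]
discz [0.5961 0.2322 0.068 ]
tip [0.6608 0.2139 0.064 ]
brass [0.6307 0.2723 0.062 ]
dial [0.593  0.2265 0.056 ]
-10.564025724742674 0.06668559529331752
52.9281944247425 0.057675747418334804
[0.5879 0.1566 0.056 ]
[0.6086 0.296  0.056 ]
[0.5272 0.2361 0.056 ]
[0.669  0.2153 0.056 ]
```

```bash
python3 -m crank '[[0,[-0.003,0,0.02],[0,0,1.5]],[0,[0,0,0.03],[0,0,0]],[0,[0,0,0.03],[0,0,0]],[0,[0,0,0.025],[0,0,0]],[0,[0,0,0.015],[0,0,0]],[0,[0,0,0.01],[0,0,0]],[0,[0,0,0],[0,0,0]]]'
```

```text
time: 2.45
tool_pos: [0.5939, 0.2255, 0.0745]
ee_rot: [-3.141, -0.002, 2.971]
wrist_force: [0.5, -0.0, -0.3]
width: 0.0937
finger_force: 0.0
```

```bash
python3 -m crank '[[0.5,[0,0,0],[0,0,0]],[0.7,[0,0,0],[0,0,0]],[0.9,[0,0,0],[0,0,0]],[1,[0,0,0],[0,0,0]],[1,[0,0,0],[0,0,0]],[1,[0,0,0],[0,0,0]],[1,[0,0,0],[0,0,0]],[1,[0,0,0],[0,0,0]]]'
```

```text
time: 3.25
tool_pos: [0.595, 0.2251, 0.0754]
ee_rot: [3.142, -0.0, 2.97]
wrist_force: [-1.1, -0.2, 0.7]
width: 0.0334
finger_force: 0.0
```

```bash
python3 -m crank '[[1,[0,0,0],[0,0,0]],[1,[0,0,0],[0,0,0]],[1,[0,0,0],[0,0,0]],[1,[0,0,0],[0,0,0]],[1,[0,0,0],[0,0,0]]]'; python3 -m crank '[[1,[0,0,0],[0,0,-6]],[1,[0,0,0],[0,0,-6]],[1,[0,0,0],[0,0,-6]],[1,[0,0,0],[0,0,-6]],[1,[0,0,0],[0,0,-6]],[1,[0,0,0],[0,0,-6]]]'; python3 -c "
from bench import robot;o=robot.get_obs();print(o['wrist_torque'],o['joint_positions'][5])"
```

```text
time: 3.75
tool_pos: [0.5951, 0.2261, 0.0755]
ee_rot: [3.14, 0.0, 2.97]
wrist_force: [1.9, 4.2, -1.0]
width: 0.0142
finger_force: 30.0
time: 4.35
tool_pos: [0.5952, 0.2255, 0.0755]
ee_rot: [3.141, 0.001, -2.681]
wrist_force: [1.2, 3.3, -1.6]
width: 0.0136
finger_force: 30.0
[ 0.62901649 -0.24233088 -0.05906779] -1.759000591799101
```

```bash
python3 -m crank '[[1,[0,0,0],[0,0,-4]],[1,[0,0,0],[0,0,-4]],[1,[0,0,0],[0,0,-4]],[1,[0,0,0],[0,0,0]]]'; python3 -c "
from bench import robot;o=robot.get_obs();print(o['wrist_torque'],o['joint_positions'][5])"
```

```text
time: 4.75
tool_pos: [0.5953, 0.2253, 0.0755]
ee_rot: [-3.141, 0.001, -2.476]
wrist_force: [2.2, 2.6, -1.6]
width: 0.0139
finger_force: 30.0
[ 0.63066679 -0.35456509  0.09271012] -1.9642497169515
```

```bash
python3 -m crank '[[1,[0,0,0],[0,0,-3]],[1,[0,0,0],[0,0,-3]],[1,[0,0,0],[0,0,0]]]'; python3 - <<'E'
from h import *
o=robot.get_obs();print(o['wrist_torque'],o['joint_positions'][5])
s=snap('scene','s2');a=cv2.imread('pics/s2.png')[170:300,220:370]
cv2.imwrite('pics/s2c.png',cv2.resize(a,(600,520),interpolation=2))
E
```

```text
time: 5.05
tool_pos: [0.5954, 0.2252, 0.0755]
ee_rot: [-3.141, 0.001, -2.372]
wrist_force: [2.4, 3.9, -1.5]
width: 0.0138
finger_force: 30.0
[ 0.63229258 -0.37828509 -0.06005674] -2.067670977238981
```

View pics/s2c.png

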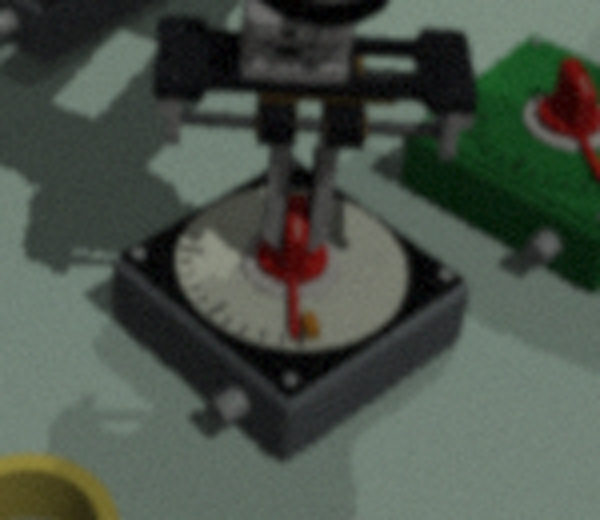

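The red pointer (crop 295,330) is nearly against the brass block (crop 310,325). I'll nudge it until the torque rises.

```bash
for i in 1; do python3 -m crank '[[1,[0,0,0],[0,0,-2]],[1,[0,0,0],[0,0,0]],[1,[0,0,0],[0,0,0]]]'; done; python3 -c "
from bench import robot;o=robot.get_obs();print(o['wrist_torque'],o['joint_positions'][5])"
```

```text
time: 5.4
tool_pos: [0.5954, 0.2252, 0.0755]
ee_rot: [-3.141, 0.001, -2.337]
wrist_force: [2.5, 3.9, -3.0]
width: 0.0138
finger_force: 30.0
[ 0.63345601 -0.64112346  0.0708532 ] -2.1023866823513746
```

```bash
python3 -m crank '[[1,[0,0,0],[0,0,-2]],[1,[0,0,0],[0,0,0]],[1,[0,0,0],[0,0,0]]]'; python3 -c "
from bench import robot;o=robot.get_obs();print(o['wrist_torque'],o['joint_positions'][5])"
```

```text
time: 5.7
tool_pos: [0.5954, 0.2252, 0.0755]
ee_rot: [-3.141, 0.001, -2.303]
wrist_force: [4.2, 3.8, -3.0]
width: 0.0138
finger_force: 30.0
[ 0.69724968 -0.76909364 -0.1773636 ] -2.1371795306249104
```

```bash
python3 -m crank '[[1,[0,0,0],[0,0,-2]],[1,[0,0,0],[0,0,0]],[1,[0,0,0],[0,0,0]]]'; python3 - <<'E'
from h import *
o=robot.get_obs();print(o['wrist_torque'],o['joint_positions'][5])
s=snap('scene','s3');a=cv2.imread('pics/s3.png')[205:275,250:340]
cv2.imwrite('pics/s3c.png',cv2.resize(a,(720,560),interpolation=2))
E
```

```text
time: 6.0
tool_pos: [0.5954, 0.2252, 0.0755]
ee_rot: [-3.141, 0.001, -2.269]
wrist_force: [4.0, 3.1, -2.6]
width: 0.0139
finger_force: 30.6
[ 0.71706015 -0.72952064 -0.55404069] -2.1713341805959594
```

View pics/s3c.png

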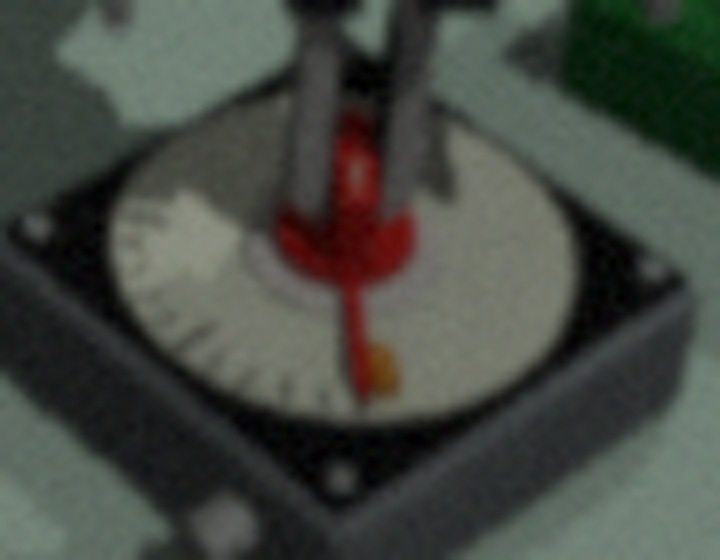

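The pointer (crop 360,380) lies against the brass block (380,370), and the twist moment has risen to 0.55 N m, so it is on the stop. Next I release and lift.

```bash
python3 -m crank '[[0.6,[0,0,0],[0,0,0]],[0.4,[0,0,0],[0,0,0]],[0.4,[0,0,0],[0,0,0]],[0.4,[0,0,0],[0,0,0]],[0.4,[0,0,0],[0,0,0]],[0.4,[0,0,0],[0,0,0]]]'; python3 -m crank '[[0.4,[0,0,-0.01],[0,0,0]],[0.4,[0,0,-0.03],[0,0,0]],[0.4,[0,0,-0.03],[0,0,0]],[0.4,[0,0,-0.03],[0,0,0]],[0.4,[0,0,-0.03],[0,0,0]],[0.4,[0,0,0],[0,0,0]],[0.4,[0,0,0],[0,0,0]]]'; python3 - <<'E'
from h import *
a=snap('scene','s4');cv2.imwrite('pics/s4c.png',cv2.resize(cv2.imread('pics/s4.png')[120:280,150:350],(750,600),interpolation=2))
E
```

```text
time: 6.65
tool_pos: [0.5949, 0.225, 0.0755]
ee_rot: [-3.142, -0.0, -2.266]
wrist_force: [0.2, 0.4, 0.6]
width: 0.0556
finger_force: 0.0
time: 7.35
tool_pos: [0.5954, 0.2252, 0.2067]
ee_rot: [-3.14, 0.002, -2.266]
wrist_force: [0.2, -0.4, 0.9]
width: 0.0564
finger_force: 0.0
```

View pics/s4c.png

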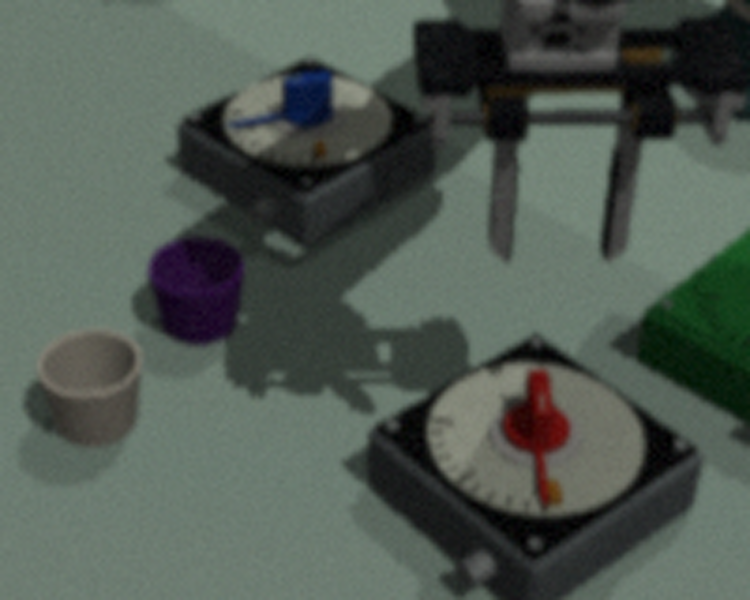

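The red pointer (545,490) is against the brass (555,490). The blue pointer (240,122) and the cup (90,385) have not moved, and the gripper is clear.

```bash
python3 -c "
from bench import robot;print(robot.close_job())"
```

```text
the job is handed in; nothing more can be done
None
```

I turned the red kiln knob anticlockwise until its pointer rested on the brass zero stop, let go and lifted clear; the blue pointer and the cup look unmoved in the last picture, and I handed the job in at about 7.4 s (no verdict was returned).

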